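# Shift the sample roaster's airflow selector into the third slot

## Task

The roast is done: push the roaster's airflow lever through its H-shaped gate with your fingertips, along its left slots to the cross passage, across to the right-hand side, then forward (away from you) fully home into the third slot, the far right one with the blue dot. Push the grip from one side at a time, never pinching it between the fingers and never forcing it. Leave the bowl, the cup and the jar where they stand, and take your hand away at the end.

Things in the scene. Friction and masses are not known exactly. Their poses are not given: they have to be found in the camera images.
- selector: The fixed airflow selector: a green housing 140 mm (x) by 130 mm (y), with a steel gate plate on its top at z = 118 mm. Origin at the centre of its underside on the table, right below the centre of the gate; x points forward (away from the robot, along the slots), y to the left, z up; it stands turned by up to 0.35 rad. At its far side (x 67 to 173 mm) a green blower box 66 mm high carries a steel duct stub with a dark rim, 118 mm high.
- gate_centre (a point): Centre of the H gate, on the top face of the plate, z = 118 mm. The H: two straight lanes along the selector's x, 16 mm wide, centred 22 mm left and 22 mm right of here, each 70 mm long (35 mm forward and 35 mm back of here), joined by a cross passage along y, 20 mm wide, at x = 0. Slot 1 is far left (yellow dot), 2 near left (white dot), 3 far right (blue dot), 4 near right (red dot). The inner corners are rounded by 6 mm.
- third_slot (a point): On the plate's top face, where the middle of the 10 mm thick stick stands when it is home in the third slot: 30 mm forward and 22 mm right of gate_centre. The blue dot lies 20 mm farther forward.
- across (a joint): Sideways lean of the lever, rad, about an axis along the selector's x, 10 mm above the table right below gate_centre (108 mm below the plate's top). 0 is upright, positive leans right. About -0.20 in the left lane, +0.20 in the right lane (0.03 play each way). The lever starts in the left lane.
- fore (a joint): Forward lean of the lever, rad, about the cross axis at the same pivot point. 0 is upright (in the cross passage, with about 0.045 play each way), positive leans forward (away from the robot). It meets the end of a slot at about +0.28 forward and -0.28 back. The start lies anywhere along the left lane. The lever stays where it is left; stiff enough that some 1 to 2 N at the grip move it.
- grip_mid (a point): Middle of the lever's grip, on the stick's axis, 172 mm from the pivot (so about 180 mm above the table). The grip is a black upright block 24 x 24 mm and 60 mm long, leaning with the lever, with an orange pad on each of its four sides; over the pads it is 32 mm wide both ways. Its lower end is about 40 mm above the plate when upright (at least 28 mm when leaning), its upper end about 212 mm above the table. Frame: x forward, y left, z along the stick.
- lever: The whole lever: a round steel stick 10 mm thick with the grip on it. Origin at the pivot, 10 mm above the table right below gate_centre; z along the stick, x forward, y left, when upright.
- pad_far: Orange pad on the far (forward) side of the grip, 22 mm wide, 54 mm long, 4 mm thick; origin at its centre, 14 mm from the stick's axis. Its frame is that of the grip. Push here to move the lever back.
- pad_near: The same on the near side (towards the robot). Push here to move the lever forward.
- pad_left: The same on the left side. Push here to move the lever right.
- pad_right: The same on the right side. Push here to move the lever left.
- cupping_bowl: Bystander: cream cupping bowl, 92 mm across the rim, 62 mm high, loose. Origin at the centre of its underside.
- dosing_cup: Bystander: steel dosing cup, 58 mm across, 75 mm high, loose. Origin at the centre of its underside.
- sample_jar: Bystander: amber glass sample jar with a black cap, 68 mm across, 110 mm high, loose. Origin at the centre of its underside.

How it is judged (in metres and radians):
On the way, in this order (a step that is already met when the one before it is completed fails the run):
1. the lever has crossed to the right-hand lane (value of joint across above 0.15 rad and value of joint fore below 0.12 rad).
2. the lever is forward, home in the third slot (value of joint across above 0.15 rad and value of joint fore above 0.23 rad), for 0.2 s.
At the end, for the whole second after the job is handed in: The lever stands at rest in the third slot: right lane (across above 0.15 rad) and forward (fore above 0.23 rad, that is within about 8 mm of the slot's end at the grip); bowl, cup and jar are each within 20 mm of where they stood (all of step 2 and velocity of joint fore between -0.05 and 0.05 rad/s and distance of each of cupping_bowl, dosing_cup, sample_jar from where it was at the start of the episode below 0.02 m); the robot touches nothing.
It fails at once if the grip is pinched: opposite pads pressed by the fingers at the same time (over 1.5 N each) ((contact force between the fingers and pad_far above 1.5 N and contact force between the fingers and pad_near above 1.5 N) or (contact force between the fingers and pad_left above 1.5 N and contact force between the fingers and pad_right above 1.5 N)).
It fails at once if the lever is forced: over 60 N from the robot on the lever (contact force between any of the fingers, the arm and lever above 60 N).
It fails at once if the cupping bowl is shifted by over 20 mm, lifted or tipped (distance of cupping_bowl from where it was at the start of the episode above 0.02 m or angle between cupping_bowl's own z axis and vertical above 0.3 rad).
It fails at once if the dosing cup is shifted by over 20 mm, lifted or tipped (distance of dosing_cup from where it was at the start of the episode above 0.02 m or angle between dosing_cup's own z axis and vertical above 0.3 rad).
It fails at once if the sample jar is shifted by over 20 mm, lifted or tipped (distance of sample_jar from where it was at the start of the episode above 0.02 m or angle between sample_jar's own z axis and vertical above 0.3 rad).
It also fails if it takes over 59 s, if anything falls off the work surface, if the arm or the gripper's body presses on something with over 40 N, if the wrist force passes 120 N, or if a joint passes its speed limit or range.

## Robot

A 6-joint arm with a two-finger parallel gripper is mounted at the origin on the work surface. World frame = base frame: x ahead of the robot, y to its left, z up, the work surface at z = 0. Lengths are in m, angles in degrees, forces in N, time in s.
With the tool pointing down it reaches from about 0.3 to 0.75 m from the base axis. Payload 8.5 kg.
Tool frame: the origin (TCP) lies between the finger pads; the fingertips stand ahead of it and the grasp point (between the pads) lies 8 mm behind it (env.tcp_to_tips is the z of the fingertips in the tool frame, in m); z points along the fingers, x is the direction in which the jaws open and shut, and the axes are right-handed (so a half turn about z gives the same grasp; the last joint's range is limited). The gripper opens to 85 mm and grips with 20 to 120 N. Pads are 22 mm wide; open, the fingers measure 114 mm over their backs; the gripper's body (76 mm by 85 mm) begins 54 mm behind the grasp point. The pads swing forward as they close: fully open they stand 13 mm farther back than shut.
Start: joints at [-80.69, 21.807, 74.336, -0, 83.858, -12.336], TCP at [0.203, -0.511, 0.242] pointing down, gripper open.
Joint ranges: [-178.18, 178.18], [-50.72, 133.34], [12.68, 142.11], [-81.47, 261.47], [9.98, 163.14], [-165.26, 165.26]. Speed limits (degrees/s): [136.94, 136.94, 180, 180, 180, 180].

## Interface

Orientations are given as a 3x3 rotation matrix whose columns are the frame's x, y, z axes.
In Python, from rig import observe, viewer, env gives the robot as it stands.
- The arm moves only by the tool jog_arm, never from a script. Its arguments are lists of equal length, an entry for each row: "dr": the turn, a rotation vector about the tool's x, y, z in rad, a list of three; "slide": the shift along the tool's x, y, z in m, a list of three; "gripper": the opening, from -1 (shut) to 1 (fully open), so that 0 is half open. In form: {"dr": [[rx, ry, rz], ...], "slide": [[dx, dy, dz], ...], "gripper": [gripper, ...]}. A call has exactly 10 rows; each row shifts and turns the commanded pose from where the row before left it, along the tool's axes as they then stand; what a row does not reach is not made up. A row lasts 1/10 s, in which the tool goes at most 50 mm and 8.59 degrees, less where a joint would pass 70% of its speed; a pose out of reach is approached as far as the arm can. A call is refused whole if a number of a shift passes 0.05 or a number of a turn 0.15, either way. A call with a gripper value outside its range is refused whole. The fingers move at their own pace and stop on an object; "force" is the grip in N (left out, the last holds). Time passes only in rows, so rows that do not move let the fingers close, or fill a call up. It gives the time, the measured TCP pose, the force and the opening at its end, in the units of the state.
- observe(): the state, without advancing time (a new reading comes with each control period).
- viewer.get_image(name): name is "side" or "top"; returns a dict with "pixels" (420x560x3 uint8, blue, green, red), "camera_matrix" (3x3 intrinsics, pixels), "R" (3x3) and "t" (3): a world point X has camera coordinates R X + t. Camera axes: x right, y down, z forward; pixel columns grow to the right and rows downward; lengths in m; the calibration is good to about 2 mm. A picture is of the moment at which its call begins. There is no depth.
- env.close_job(): hands the job in, once; it reports no verdict.
The state is a dict: "time_s": time; "q": joint angles; "qvel": joint speeds; "joint_efforts": joint torques, N m; "position": TCP position; "tool_rot": TCP orientation; "ft_force": force on the tool from outside, world axes, zero at the start; "wrist_torque": the same for the moment, N m; "grip_width": finger opening in m.
Only numpy, scipy, OpenCV 4.12 (cv2) and the standard library are available. Lean on these libraries where they do the work, as an engineer would, in place of code of your own. Each camera call takes 0.05 s, during which the arm holds its last target.

## Working session

There is one attempt and no reset: what is moved stays moved. The work goes in short steps, Python scripts to look and compute and a tool call to move; the robot and the scene stay as the last step left them, time stands still between calls to the robot, and variables do not carry over. Pictures are saved under pics/ and viewed, and the job is handed in when it is done.

Besides the shell and the picture viewer there is one more tool, called after "Emit:" as name(argument=value, ...), one argument or row to a line, values as JSON. jog_arm: Moves the arm, as the interface text tells. Its arguments: {"type":"object","properties":{"dr":{"type":"array","items":{"type":"array","items":{"type":"number"}}},"slide":{"type":"array","items":{"type":"array","items":{"type":"number"}}},"gripper":{"type":"array","items":{"type":"number"}},"force":{"type":"number"}},"required":["dr","slide","gripper"]}

```bash
mkdir -p pics; ls; python3 - <<'E'
from rig import observe, viewer, env
import cv2
s=observe(); print(s); print(env.tcp_to_tips)
for n in("side","top"):
    d=viewer.get_image(n); cv2.imwrite(f"pics/{n}0.png",d["pixels"]); print(n,d["camera_matrix"],d["R"],d["t"])
E
```

```text
pics
{'time_s': 0.0, 'q': array([-8.06903662e+01,  2.18406406e+01,  7.43855698e+01,  1.14054405e-03,
        8.38591020e+01, -1.23365028e+01]), 'qvel': array([ 0.04329248, -0.0063103 , -0.01772435, -0.09861122, -0.04478826,
        0.06010175]), 'joint_efforts': array([ 5.42682358e-05, -4.48460019e+01, -2.31275564e+01, -1.58473849e-04,
        4.77497466e-03,  8.04373570e-06]), 'position': array([ 0.20282887, -0.5109264 ,  0.24171025]), 'tool_rot': array([[ 3.68870968e-01, -9.29480586e-01, -2.21340959e-04],
       [-9.29479481e-01, -3.68870880e-01,  1.47257195e-03],
       [-1.45037328e-03, -3.37457162e-04, -9.99998891e-01]]), 'ft_force': array([-0.23671658,  0.02425145, -0.39980517]), 'wrist_torque': array([-0.01851123, -0.00564104,  0.07639092]), 'grip_width': 0.08525612082116522}
0.011
side [[454.67242702   0.         282.9197839 ]
 [  0.         454.67242702 206.87886737]
 [  0.           0.           1.        ]] [[ 0.97279073 -0.23166041  0.00341356]
 [-0.12039513 -0.51804274 -0.84683926]
 [ 0.1979475   0.8233864  -0.53183796]] [-0.54807225  0.21307365  0.89758851]
top [[442.47711963   0.         278.80471359]
 [  0.         442.47711963 209.36981808]
 [  0.           0.           1.        ]] [[-0.01791313 -0.9997891  -0.01004321]
 [-0.99940183  0.01820158 -0.02940543]
 [ 0.02958203  0.00951046 -0.99951711]] [0.07748608 0.56850847 0.97576785]
```

View pics/side0.png

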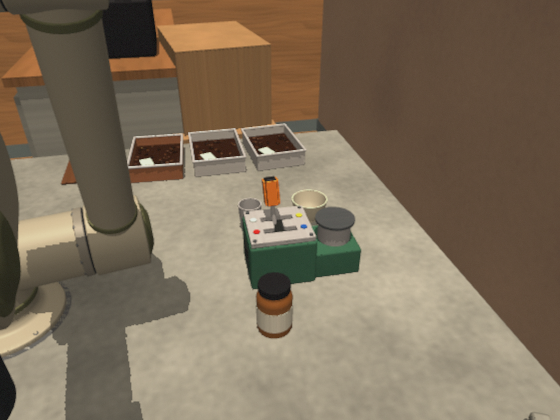

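View pics/top0.png

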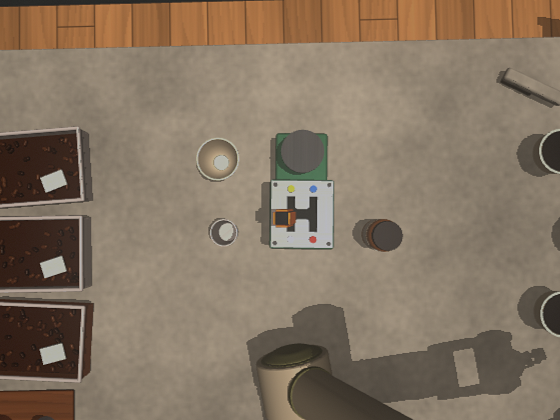

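```bash
python3 - <<'E'
import cv2
a=cv2.imread("pics/top0.png")[170:260,255:345]; cv2.imwrite("pics/t0c.png",cv2.resize(a,None,fx=6.6,fy=6.6,interpolation=cv2.INTER_CUBIC))
a=cv2.imread("pics/side0.png")[165:255,235:325]; cv2.imwrite("pics/s0c.png",cv2.resize(a,None,fx=6.6,fy=6.6,interpolation=cv2.INTER_CUBIC))
E
```

```text
(no output)
```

View pics/t0c.png

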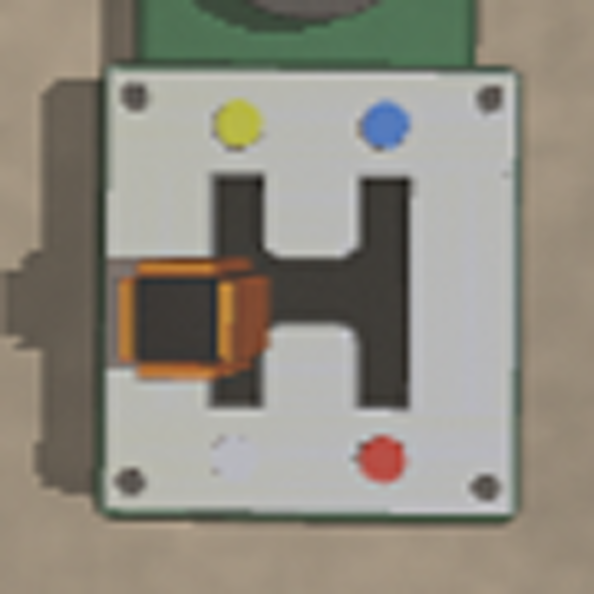

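View pics/s0c.png

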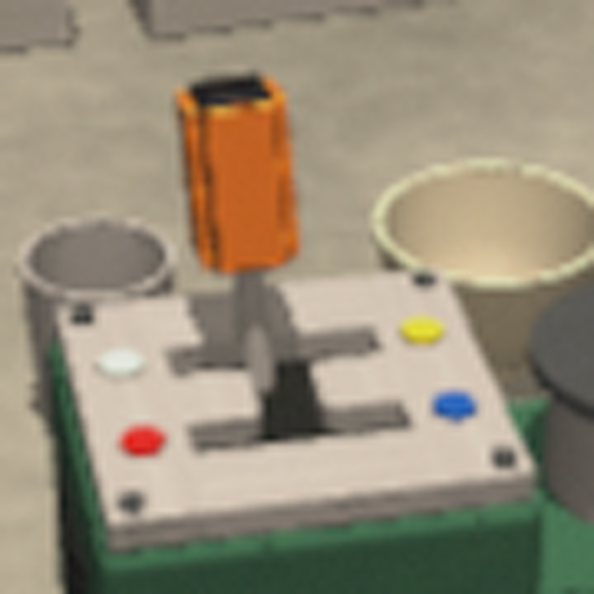

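The top crop shows the dots at yellow (239,124), blue (385,125), red (382,459) and white (232,457). The grip's top face is centred near (176,320). In the side crop the dots are at yellow (422,330), blue (454,405), red (143,441) and white (121,362), and the grip's top centre is about (232,92).

```bash
cat > h.py <<'E'
import numpy as np, cv2
from scipy.optimize import least_squares
from rig import observe, viewer, env
C={}
def cam(n,d=None):
    d=d or viewer.get_image(n); return d["camera_matrix"],d["R"],d["t"]
def ray(c,uv,z):
    K,R,t=c; v=R.T@np.linalg.solve(K,[uv[0],uv[1],1]); o=-R.T@t; return o+v*(z-o[2])/v[2]
def proj(c,X):
    K,R,t=c; p=K@(R@np.asarray(X)+t); return p[:2]/p[2]
E
python3 - <<'E'
from h import *
f=lambda u,o:((u[0]+.5)/6.6-.5+o[0],(u[1]+.5)/6.6-.5+o[1])
ct,cs=cam("top"),cam("side")
np.save("cams.npy",np.array([ct,cs],dtype=object),allow_pickle=True)
T=dict(y=(239,124),b=(385,125),r=(382,459),w=(232,457)); S=dict(y=(422,330),b=(454,405),r=(143,441),w=(121,362))
L=dict(y=(.05,.022),b=(.05,-.022),r=(-.05,-.022),w=(-.05,.022))
for k in T: print(k, ray(ct,f(T[k],(255,170)),.118)[:2], ray(cs,f(S[k],(235,165)),.118)[:2])
def res(p):
    x,y,a=p; o=[]
    for k in L:
        l=L[k]; X=[x+np.cos(a)*l[0]-np.sin(a)*l[1],y+np.sin(a)*l[0]+np.cos(a)*l[1],.118]
        o+=list(proj(ct,X)-f(T[k],(255,170)))+list(proj(cs,X)-f(S[k],(235,165)))
    return o
r=least_squares(res,[.5,0,0]); print(r.x,np.round(r.fun,2))
x,y,a=r.x
def gp(fore,acr,s=.202):
    # dir: lean
    d=np.array([np.tan(fore),-np.tan(acr),1]); d/=np.linalg.norm(d)
    R=np.array([[np.cos(a),-np.sin(a),0],[np.sin(a),np.cos(a),0],[0,0,1]])
    return np.array([x,y,.01])+R@d*s
def r2(p): return list(proj(ct,gp(*p))-f((176,320),(255,170)))+list(proj(cs,gp(*p))-f((232,92),(235,165)))
q=least_squares(r2,[0,-.2]); print("fore,acr",q.x,np.round(q.fun,2),gp(*q.x),gp(*q.x,s=.172))
for n,uv,z in (("bowl",(218,160),.062),("cup",(223,231),.075),("jar",(387,235),.11)): 
    print(n,ray(ct,uv,z))
E
```

```text
Traceback (most recent call last):
ValueError: could not broadcast input array from shape (3,3) into shape (3,)
```

```bash
cat > fit.py <<'E'
from h import *
f=lambda u,o:((u[0]+.5)/6.6-.5+o[0],(u[1]+.5)/6.6-.5+o[1])
ct,cs=cam("top"),cam("side")
T=dict(y=(239,124),b=(385,125),r=(382,459),w=(232,457)); S=dict(y=(422,330),b=(454,405),r=(143,441),w=(121,362))
L=dict(y=(.05,.022),b=(.05,-.022),r=(-.05,-.022),w=(-.05,.022))
for k in T: print(k, ray(ct,f(T[k],(255,170)),.118)[:2], ray(cs,f(S[k],(235,165)),.118)[:2])
def res(p):
    x,y,a=p; o=[]
    for k in L:
        l=L[k]; X=[x+np.cos(a)*l[0]-np.sin(a)*l[1],y+np.sin(a)*l[0]+np.cos(a)*l[1],.118]
        o+=list(proj(ct,X)-f(T[k],(255,170)))+list(proj(cs,X)-f(S[k],(235,165)))
    return o
r=least_squares(res,[.5,0,0]); print(r.x,np.round(r.fun,2))
x,y,a=r.x
def gp(fore,acr,s=.202):
    d=np.array([np.tan(fore),-np.tan(acr),1]); d/=np.linalg.norm(d)
    R=np.array([[np.cos(a),-np.sin(a),0],[np.sin(a),np.cos(a),0],[0,0,1]])
    return np.array([x,y,.01])+R@d*s
def r2(p): return list(proj(ct,gp(*p))-f((176,320),(255,170)))+list(proj(cs,gp(*p))-f((232,92),(235,165)))
q=least_squares(r2,[0,-.2]); print("fore,acr",q.x,np.round(q.fun,2),gp(*q.x),gp(*q.x,s=.172))
for n,uv,z in (("bowl",(218,160),.062),("cup",(223,231),.075),("jar",(387,235),.11)): 
    print(n,ray(ct,uv,z))
E
python3 fit.py
```

```text
y [0.60775783 0.04169368] [0.60857666 0.04456032]
b [ 0.60663947 -0.00206565] [6.07137486e-01 2.65994572e-05]
r [0.50667016 0.00084815] [0.50713809 0.00295938]
w [0.50805317 0.04565265] [0.50832563 0.04833099]
[ 0.55738444  0.02205194 -0.03281217] [-0.36 -0.16  0.04  0.56 -0.25  0.01 -0.03  0.45 -0.43 -0.   -0.1   0.37
 -0.01 -0.04  0.13  0.68]
fore,acr [-0.05104129 -0.19192095] [ 0.23 -0.07 -0.2  -0.81] [0.54853522 0.06084525 0.20804234] [0.54984946 0.05508387 0.17863012]
bowl [0.67499999 0.1933826  0.062     ]
cup [0.52507119 0.18315284 0.075     ]
jar [ 0.51194041 -0.14789156  0.11      ]
```

Selector fit: centre (0.557, 0.022), yaw -0.033, residuals under 0.7 px. The lever is at fore ≈ -0.05, across ≈ -0.19. I'll turn the closed fist into line with the selector, so tool x is right, y is towards the robot and z is down, then approach the near side.

Emit:
jog_arm(
  dr=[
    [0, 0, 0.082],
    [0, 0, 0.082],
    [0, 0, 0.082],
    [0, 0, 0.082],
    [0, 0, 0.083],
    [0, 0, 0],
    [0, 0, 0],
    [0, 0, 0],
    [0, 0, 0],
    [0, 0, 0],
  ],
  slide=[
    [0, 0, 0],
    [0, 0, 0],
    [0, 0, 0],
    [0, 0, 0],
    [0, 0, 0],
    [-0.04, -0.02, 0],
    [-0.04, -0.02, 0],
    [-0.04, -0.02, 0],
    [-0.04, -0.02, 0],
    [-0.04, -0.02, 0],
  ],
  gripper=[-1, -1, -1, -1, -1, -1, -1, -1, -1, -1],
)

```text
time_s: 1.3
position: [0.3099, -0.313, 0.2424]
tool_rot: [[-0.034, -0.999, 0.0], [-0.999, 0.034, -0.0], [0.0, -0.0, -1.0]]
ft_force: [0.8, -0.6, -0.8]
grip_width: -0.0001
```

Emit:
jog_arm(
  dr=[
    [0, 0, 0],
    [0, 0, 0],
    [0, 0, 0],
    [0, 0, 0],
    [0, 0, 0],
    [0, 0, 0],
    [0, 0, 0],
    [0, 0, 0],
    [0, 0, 0],
    [0, 0, 0],
  ],
  slide=[
    [-0.04, -0.02, 0],
    [-0.04, -0.02, 0],
    [-0.04, -0.02, 0],
    [-0.04, -0.02, 0],
    [-0.04, -0.02, 0],
    [-0.04, -0.02, 0],
    [-0.04, -0.02, 0],
    [-0.04, -0.01, 0],
    [-0.04, -0.01, 0],
    [0, 0, 0],
  ],
  gripper=[-1, -1, -1, -1, -1, -1, -1, -1, -1, -1],
)

```text
time_s: 2.3
position: [0.4817, 0.0436, 0.2422]
tool_rot: [[-0.028, -1.0, 0.0], [-1.0, 0.028, 0.001], [-0.001, -0.0, -1.0]]
ft_force: [-0.8, -0.4, -0.4]
grip_width: -0.0002
```

```bash
python3 - <<'E'
from h import *
s=observe(); print(s["time_s"],s["position"],s["tool_rot"].round(4),s["ft_force"],s["q"].round(1),s["grip_width"])
E
```

```text
2.3 [0.48174932 0.04359586 0.24219894] [[-2.810e-02 -9.996e-01  1.000e-04]
 [-9.996e-01  2.810e-02  9.000e-04]
 [-9.000e-04 -1.000e-04 -1.000e+00]] [-0.80365423 -0.3878549  -0.41883715] [-8.9 15.1 84.4  0.1 80.4 82.7] -0.0001772789708122705
```

Emit:
jog_arm(
  dr=[
    [0, 0, 0],
    [0, 0, 0],
    [0, 0, 0],
    [0, 0, 0],
    [0, 0, 0],
    [0, 0, 0],
    [0, 0, 0],
    [0, 0, 0],
    [0, 0, 0],
    [0, 0, 0],
  ],
  slide=[
    [-0.005, 0, 0.016],
    [0, 0, 0.02],
    [0, 0, 0.02],
    [0, 0, 0.01],
    [0, 0, 0],
    [0, 0, 0],
    [0, 0, 0],
    [0, 0, 0],
    [0, 0, 0],
    [0, 0, 0],
  ],
  gripper=[-1, -1, -1, -1, -1, -1, -1, -1, -1, -1],
)

```text
time_s: 3.3
position: [0.4816, 0.0449, 0.1766]
tool_rot: [[-0.033, -0.999, 0.0], [-0.999, 0.033, -0.0], [0.0, -0.0, -1.0]]
ft_force: [-0.2, 0.1, 0.1]
grip_width: 0.0005
```

```bash
cat > look.py <<'E'
import sys; from h import *
s=observe(); print(s["time_s"],s["position"].round(4),s["ft_force"].round(2))
n=sys.argv[1]
t=viewer.get_image("top")["pixels"][130:280,220:370]; u=viewer.get_image("side")["pixels"][130:280,205:355]
cv2.imwrite(f"pics/{n}.png",np.hstack([cv2.resize(i,(400,400),interpolation=cv2.INTER_CUBIC) for i in (t,u)]))
E
python3 look.py a1
```

```text
3.3 [0.4816 0.0449 0.1766] [-0.23  0.06  0.14]
```

View pics/a1.png

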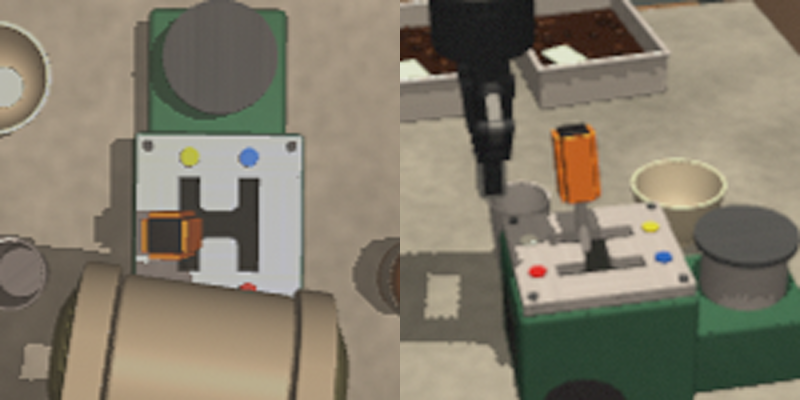

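The fist hangs behind the grip at a clear height. The grip is unmoved. Next I align it sideways and push gently forward.

Emit:
jog_arm(
  dr=[
    [0, 0, 0],
    [0, 0, 0],
    [0, 0, 0],
    [0, 0, 0],
    [0, 0, 0],
    [0, 0, 0],
    [0, 0, 0],
    [0, 0, 0],
    [0, 0, 0],
    [0, 0, 0],
  ],
  slide=[
    [-0.013, -0.015, 0],
    [0, -0.015, 0],
    [0, -0.006, 0],
    [0, -0.003, 0],
    [0, -0.003, 0],
    [0, -0.003, 0],
    [0, -0.003, 0],
    [0, 0, 0],
    [0, 0, 0],
    [0, 0, 0],
  ],
  gripper=[-1, -1, -1, -1, -1, -1, -1, -1, -1, -1],
)

```text
time_s: 4.4
position: [0.5298, 0.0563, 0.1763]
tool_rot: [[-0.033, -0.999, 0.0], [-0.999, 0.033, -0.0], [0.0, -0.0, -1.0]]
ft_force: [-0.9, -0.0, 1.1]
grip_width: 0.0
```

```bash
python3 look.py a2
```

```text
4.4 [0.5298 0.0563 0.1763] [-0.87 -0.04  1.08]
```

View pics/a2.png

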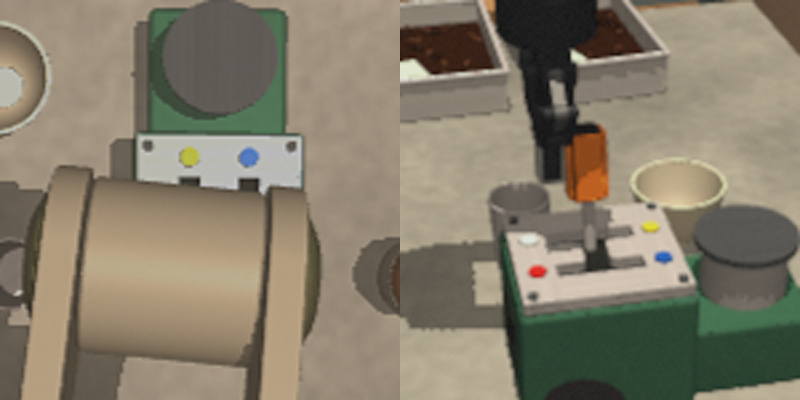

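The side view shows the grip pushed forward. Its top centre is near (275.5,177) in full pixels. I'll turn that into angles.

```bash
cat > ang.py <<'E'
import sys; from h import *
cs=cam(sys.argv[3] if len(sys.argv)>3 else "side"); x,y,a=.55738,.02205,-.0328
uv=[float(v) for v in sys.argv[1:3]]
def gp(fore,acr,s=.202):
    d=np.array([np.tan(fore),-np.tan(acr),1]); d/=np.linalg.norm(d)
    R=np.array([[np.cos(a),-np.sin(a),0],[np.sin(a),np.cos(a),0],[0,0,1]])
    return np.array([x,y,.01])+R@d*s
q=least_squares(lambda p:proj(cs,gp(*p))-uv,[0,-.2 if len(sys.argv)<5 else .2]); print("fore,acr",q.x,gp(*q.x,s=.172))
E
python3 ang.py 275.5 177.2
python3 - <<'E'
from h import *
u=viewer.get_image("side")["pixels"][165:255,235:325]
cv2.imwrite("pics/a2c.png",cv2.resize(u,None,fx=6.6,fy=6.6,interpolation=cv2.INTER_CUBIC))
E
```

```text
fore,acr [ 0.01175501 -0.18659226] [0.56041198 0.05387352 0.17900317]
```

View pics/a2c.png

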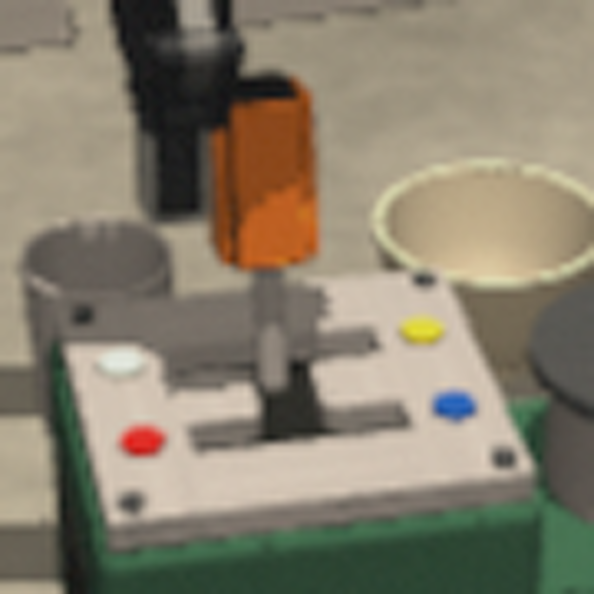

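The lever is at fore ≈ 0 in the cross passage. I back off and go around to the left side.

Emit:
jog_arm(
  dr=[
    [0, 0, 0],
    [0, 0, 0],
    [0, 0, 0],
    [0, 0, 0],
    [0, 0, 0],
    [0, 0, 0],
    [0, 0, 0],
    [0, 0, 0],
    [0, 0, 0],
    [0, 0, 0],
  ],
  slide=[
    [0, 0.01, 0],
    [0, 0.01, 0],
    [-0.01, 0, 0],
    [-0.02, 0, 0],
    [-0.02, 0, 0],
    [0, 0, 0],
    [0, -0.015, 0],
    [0, -0.02, 0],
    [0, -0.013, 0],
    [0, 0, 0],
  ],
  gripper=[-1, -1, -1, -1, -1, -1, -1, -1, -1, -1],
)

```text
time_s: 5.6
position: [0.5605, 0.1048, 0.176]
tool_rot: [[-0.034, -0.999, 0.0], [-0.999, 0.034, -0.0], [0.0, -0.0, -1.0]]
ft_force: [-0.7, 0.6, 0.0]
grip_width: 0.0002
```

```bash
python3 look.py a3
```

```text
5.6 [0.5605 0.1048 0.176 ] [-0.66  0.58  0.04]
```

View pics/a3.png

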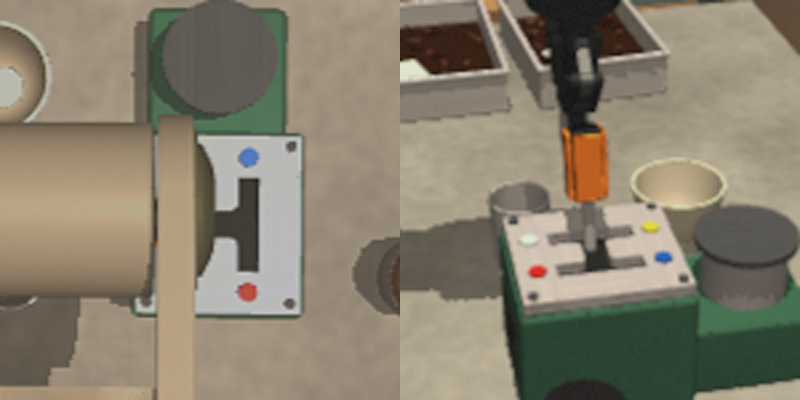

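Fist centre is on the left of the grip at selector (0, 83 mm), with the lever untouched. Next I push right.

Emit:
jog_arm(
  dr=[
    [0, 0, 0],
    [0, 0, 0],
    [0, 0, 0],
    [0, 0, 0],
    [0, 0, 0],
    [0, 0, 0],
    [0, 0, 0],
    [0, 0, 0],
    [0, 0, 0],
    [0, 0, 0],
  ],
  slide=[
    [0.008, 0, 0],
    [0.005, 0, 0],
    [0.005, 0, 0],
    [0.005, 0, 0],
    [0.005, 0, 0],
    [0.005, 0, 0],
    [0.005, 0, 0],
    [0.005, 0, 0],
    [0.005, 0, 0],
    [0, 0, 0],
  ],
  gripper=[-1, -1, -1, -1, -1, -1, -1, -1, -1, -1],
)

```text
time_s: 6.7
position: [0.5604, 0.0565, 0.1813]
tool_rot: [[-0.034, -0.999, 0.012], [-0.999, 0.034, -0.001], [0.001, -0.012, -1.0]]
ft_force: [-0.4, 2.8, 27.0]
grip_width: -0.0001
```

```bash
python3 look.py a4
```

```text
6.7 [0.5604 0.0565 0.1813] [-0.39  2.81 26.98]
```

View pics/a4.png

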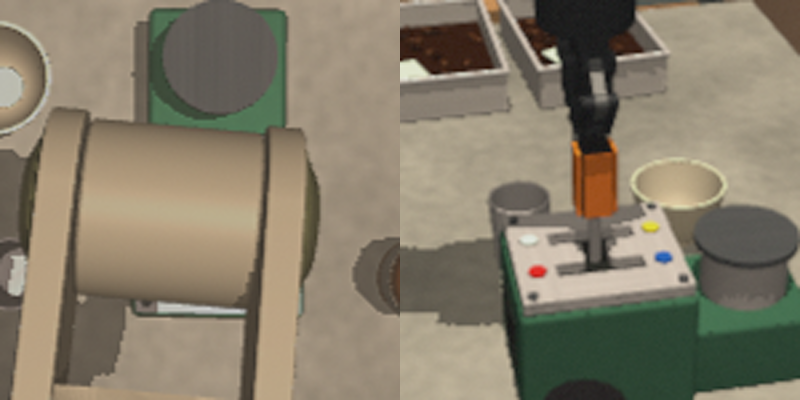

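Vertical force 27 N: the gripper's knuckle is riding on the grip's top. I lift straight up 20 mm before continuing.

Emit:
jog_arm(
  dr=[
    [0, 0, 0],
    [0, 0, 0],
    [0, 0, 0],
    [0, 0, 0],
    [0, 0, 0],
    [0, 0, 0],
    [0, 0, 0],
    [0, 0, 0],
    [0, 0, 0],
    [0, 0, 0],
  ],
  slide=[
    [0, 0, -0.004],
    [0, 0, -0.004],
    [0, 0, -0.004],
    [0, 0, -0.004],
    [0, 0, -0.004],
    [0, 0, 0],
    [0, 0, 0],
    [0, 0, 0],
    [0, 0, 0],
    [0, 0, 0],
  ],
  gripper=[-1, -1, -1, -1, -1, -1, -1, -1, -1, -1],
)

```text
time_s: 7.8
position: [0.5579, 0.0574, 0.1962]
tool_rot: [[-0.033, -0.999, -0.0], [-0.999, 0.033, 0.0], [-0.0, 0.0, -1.0]]
ft_force: [0.1, 0.3, 1.4]
grip_width: 0.0002
```

```bash
python3 look.py a5
```

```text
7.8 [0.5579 0.0574 0.1962] [0.06 0.3  1.4 ]
```

View pics/a5.png

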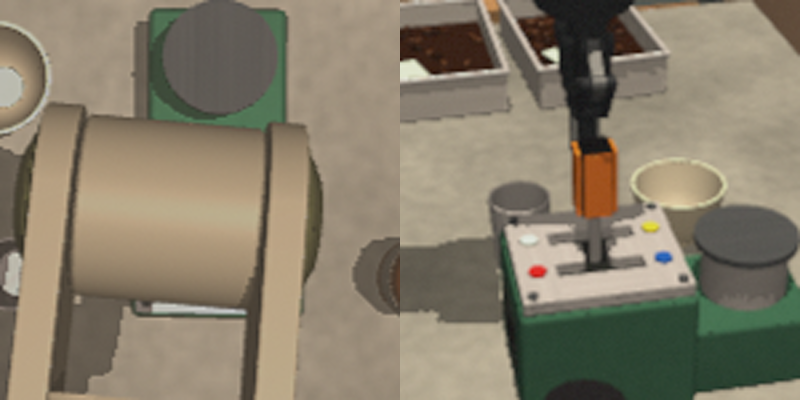

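Emit:
jog_arm(
  dr=[
    [0, 0, 0],
    [0, 0, 0],
    [0, 0, 0],
    [0, 0, 0],
    [0, 0, 0],
    [0, 0, 0],
    [0, 0, 0],
    [0, 0, 0],
    [0, 0, 0],
    [0, 0, 0],
  ],
  slide=[
    [0.004, 0, 0],
    [0.004, 0, 0],
    [0.004, 0, 0],
    [0.004, 0, 0],
    [0.004, 0, 0],
    [0.004, 0, 0],
    [0.004, 0, 0],
    [0.004, 0, 0],
    [0, 0, 0],
    [0, 0, 0],
  ],
  gripper=[-1, -1, -1, -1, -1, -1, -1, -1, -1, -1],
)

```text
time_s: 8.9
position: [0.5568, 0.0252, 0.1963]
tool_rot: [[-0.033, -0.999, -0.0], [-0.999, 0.033, -0.0], [0.0, 0.0, -1.0]]
ft_force: [2.1, 0.1, -1.1]
grip_width: 0.0003
```

```bash
python3 look.py a6
```

```text
8.9 [0.5568 0.0252 0.1963] [ 2.06  0.05 -1.13]
```

View pics/a6.png

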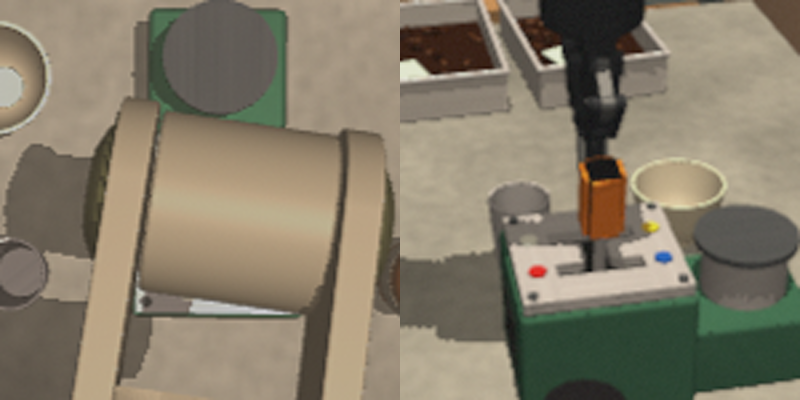

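```bash
python3 -c "print((602-400)/2.6667+205-.2,168/2.6667+130-.2)"; python3 ang.py 280.5 192.8 side r; python3 ang.py 277.7 185.1 side r
```

```text
280.54905313683577 192.79921250984364
fore,acr [-0.00217111  0.14783499] [ 0.55618    -0.0032593   0.18012348]
fore,acr [-0.00352181  0.0118666 ] [0.55670769 0.02002997 0.18198682]
```

The lever moves cleanly: fore ≈ 0, across ≈ 0.15. About 10 mm more to go.

Emit:
jog_arm(
  dr=[
    [0, 0, 0],
    [0, 0, 0],
    [0, 0, 0],
    [0, 0, 0],
    [0, 0, 0],
    [0, 0, 0],
    [0, 0, 0],
    [0, 0, 0],
    [0, 0, 0],
    [0, 0, 0],
  ],
  slide=[
    [0.003, 0, 0],
    [0.003, 0, 0],
    [0.002, 0, 0],
    [0.002, 0, 0],
    [0, 0, 0],
    [0, 0, 0],
    [0, 0, 0],
    [0, 0, 0],
    [0, 0, 0],
    [0, 0, 0],
  ],
  gripper=[-1, -1, -1, -1, -1, -1, -1, -1, -1, -1],
)

```text
time_s: 10.1
position: [0.5566, 0.0154, 0.1963]
tool_rot: [[-0.033, -0.999, 0.0], [-0.999, 0.033, -0.0], [0.0, -0.0, -1.0]]
ft_force: [0.3, -0.7, 0.1]
grip_width: -0.0001
```

```bash
python3 look.py a7
```

```text
10.1 [0.5566 0.0154 0.1963] [ 0.31 -0.74  0.07]
```

View pics/a7.png

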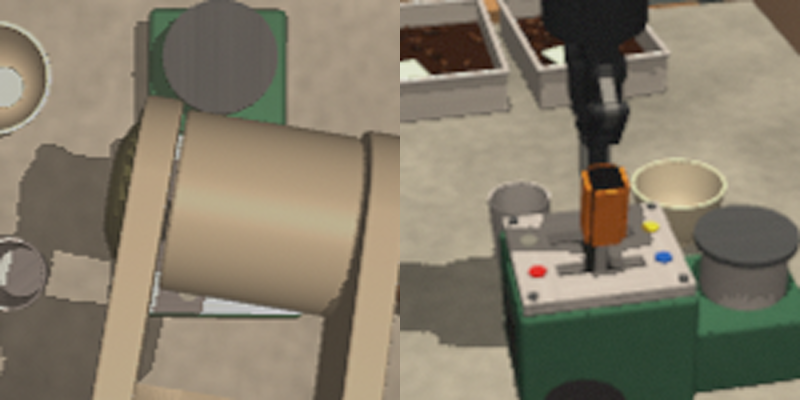

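Top centre is now at about (281.7,196), across ≈ 0.2, in the middle of the right lane. I back off and go around to the near side.

```bash
python3 ang.py 281.7 196.2 side r
```

```text
fore,acr [-0.00049107  0.19931819] [ 0.55618041 -0.01198515  0.17859469]
```

Emit:
jog_arm(
  dr=[
    [0, 0, 0],
    [0, 0, 0],
    [0, 0, 0],
    [0, 0, 0],
    [0, 0, 0],
    [0, 0, 0],
    [0, 0, 0],
    [0, 0, 0],
    [0, 0, 0],
    [0, 0, 0],
  ],
  slide=[
    [-0.01, 0, 0],
    [-0.01, 0, 0],
    [0, 0.01, 0],
    [0, 0.02, 0],
    [0, 0.02, 0],
    [0, 0, 0],
    [0.01, 0, 0],
    [0.02, 0, 0],
    [0.017, 0, 0],
    [0, 0, 0],
  ],
  gripper=[-1, -1, -1, -1, -1, -1, -1, -1, -1, -1],
)

```text
time_s: 11.25
position: [0.5064, -0.0121, 0.1962]
tool_rot: [[-0.035, -0.999, 0.0], [-0.999, 0.035, -0.001], [0.001, -0.0, -1.0]]
ft_force: [0.4, 0.5, 0.0]
grip_width: 0.0002
```

```bash
python3 look.py a8
```

```text
11.25 [ 0.5064 -0.0121  0.1962] [0.42 0.48 0.01]
```

View pics/a8.png

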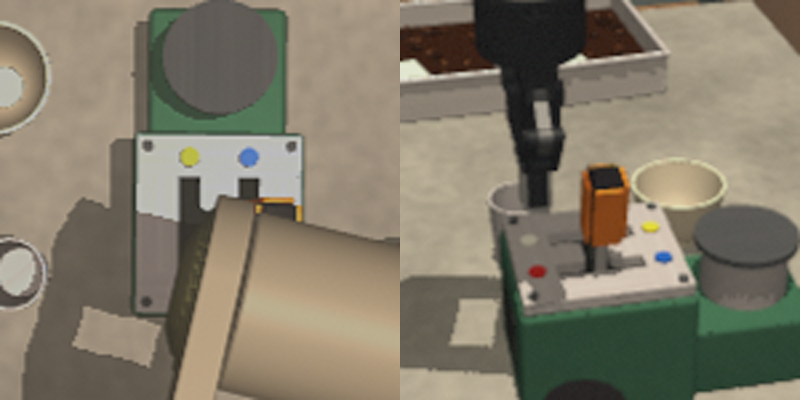

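The lever stands in the right lane and the fist is squarely behind it. I lower 10 mm and push forward.

Emit:
jog_arm(
  dr=[
    [0, 0, 0],
    [0, 0, 0],
    [0, 0, 0],
    [0, 0, 0],
    [0, 0, 0],
    [0, 0, 0],
    [0, 0, 0],
    [0, 0, 0],
    [0, 0, 0],
    [0, 0, 0],
  ],
  slide=[
    [0.002, 0, 0.01],
    [0, -0.012, 0],
    [0, -0.007, 0],
    [0, -0.005, 0],
    [0, -0.005, 0],
    [0, -0.005, 0],
    [0, -0.005, 0],
    [0, -0.005, 0],
    [0, -0.005, 0],
    [0, 0, 0],
  ],
  gripper=[-1, -1, -1, -1, -1, -1, -1, -1, -1, -1],
)

```text
time_s: 12.35
position: [0.5552, -0.0137, 0.1862]
tool_rot: [[-0.033, -0.999, 0.0], [-0.999, 0.033, -0.0], [0.0, -0.0, -1.0]]
ft_force: [-0.1, -0.2, -0.3]
grip_width: 0.0001
```

```bash
python3 look.py a9
```

```text
12.35 [ 0.5552 -0.0137  0.1862] [-0.14 -0.21 -0.29]
```

View pics/a9.png

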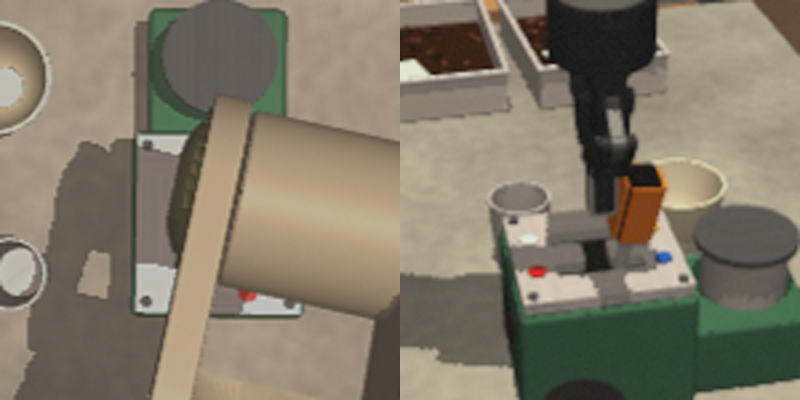

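The lever is forward in the right lane at about 0.17. Pushing on in smaller steps.

Emit:
jog_arm(
  dr=[
    [0, 0, 0],
    [0, 0, 0],
    [0, 0, 0],
    [0, 0, 0],
    [0, 0, 0],
    [0, 0, 0],
    [0, 0, 0],
    [0, 0, 0],
    [0, 0, 0],
    [0, 0, 0],
  ],
  slide=[
    [0, -0.004, 0],
    [0, -0.003, 0],
    [0, -0.003, 0],
    [0, -0.003, 0],
    [0, -0.002, 0],
    [0, -0.002, 0],
    [0, -0.001, 0],
    [0, 0, 0],
    [0, 0, 0],
    [0, 0, 0],
  ],
  gripper=[-1, -1, -1, -1, -1, -1, -1, -1, -1, -1],
)

```text
time_s: 13.45
position: [0.5727, -0.0142, 0.1864]
tool_rot: [[-0.033, -0.999, 0.0], [-0.999, 0.033, -0.0], [0.0, -0.001, -1.0]]
ft_force: [-0.6, -0.8, 0.3]
grip_width: 0.0003
```

```bash
python3 look.py a10
```

```text
13.45 [ 0.5727 -0.0142  0.1864] [-0.59 -0.8   0.32]
```

View pics/a10.png

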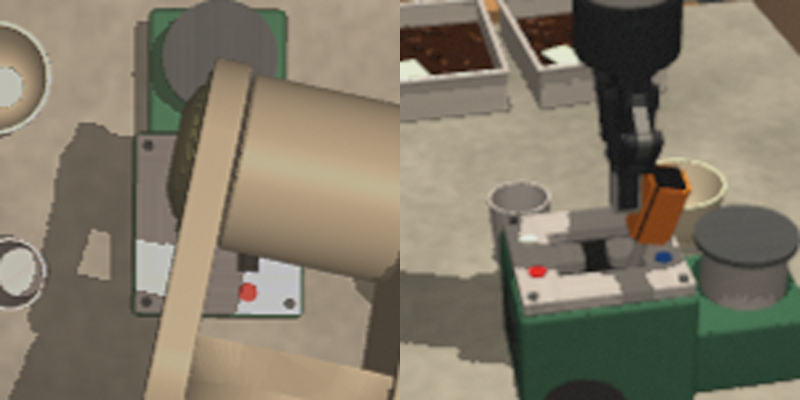

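```bash
python3 ang.py 305.7 196.6 side r
python3 - <<'E'
from h import *
u=viewer.get_image("side")["pixels"][165:255,255:345]
cv2.imwrite("pics/a10c.png",cv2.resize(u,None,fx=6.6,fy=6.6,interpolation=cv2.INTER_CUBIC))
E
```

```text
fore,acr [0.24428194 0.20908873] [ 0.59696581 -0.01395313  0.17346479]
```

View pics/a10c.png

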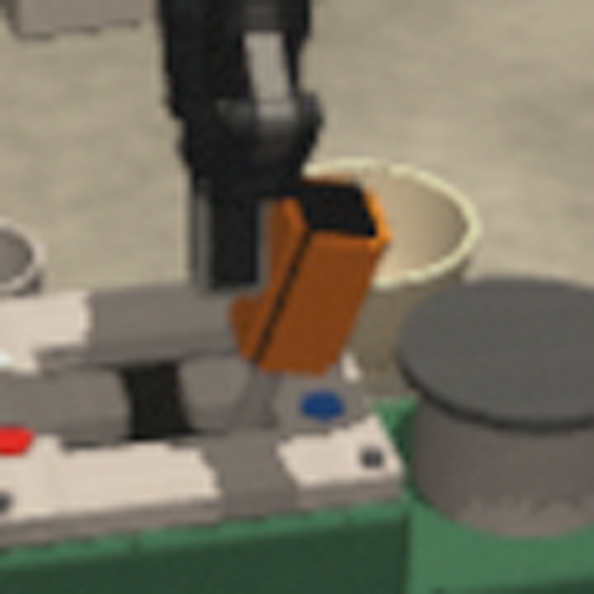

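Fore ≈ 0.245–0.26, not yet at the end stop (no force). A few mm more, at 1 mm per row.

Emit:
jog_arm(
  dr=[
    [0, 0, 0],
    [0, 0, 0],
    [0, 0, 0],
    [0, 0, 0],
    [0, 0, 0],
    [0, 0, 0],
    [0, 0, 0],
    [0, 0, 0],
    [0, 0, 0],
    [0, 0, 0],
  ],
  slide=[
    [0, -0.001, 0],
    [0, -0.001, 0],
    [0, -0.001, 0],
    [0, -0.001, 0],
    [0, 0, 0],
    [0, 0, 0],
    [0, 0, 0],
    [0, 0, 0],
    [0, 0, 0],
    [0, 0, 0],
  ],
  gripper=[-1, -1, -1, -1, -1, -1, -1, -1, -1, -1],
)

```text
time_s: 14.65
position: [0.5766, -0.0143, 0.1864]
tool_rot: [[-0.033, -0.999, 0.0], [-0.999, 0.033, 0.0], [-0.0, -0.0, -1.0]]
ft_force: [-1.5, -0.3, -0.7]
grip_width: 0.0001
```

Emit:
jog_arm(
  dr=[
    [0, 0, 0],
    [0, 0, 0],
    [0, 0, 0],
    [0, 0, 0],
    [0, 0, 0],
    [0, 0, 0],
    [0, 0, 0],
    [0, 0, 0],
    [0, 0, 0],
    [0, 0, 0],
  ],
  slide=[
    [0, -0.001, 0],
    [0, 0, 0],
    [0, -0.001, 0],
    [0, 0, 0],
    [0, 0, 0],
    [0, 0, 0],
    [0, 0, 0],
    [0, 0, 0],
    [0, 0, 0],
    [0, 0, 0],
  ],
  gripper=[-1, -1, -1, -1, -1, -1, -1, -1, -1, -1],
)

```text
time_s: 15.65
position: [0.5777, -0.0143, 0.1861]
tool_rot: [[-0.033, -0.999, -0.003], [-0.999, 0.033, 0.0], [-0.0, 0.003, -1.0]]
ft_force: [-7.2, 0.2, -0.3]
grip_width: -0.0001
```

The force rose to 7 N and motion stopped short of the command, so the lever is at the slot's end. I back away, then rise.

Emit:
jog_arm(
  dr=[
    [0, 0, 0],
    [0, 0, 0],
    [0, 0, 0],
    [0, 0, 0],
    [0, 0, 0],
    [0, 0, 0],
    [0, 0, 0],
    [0, 0, 0],
    [0, 0, 0],
    [0, 0, 0],
  ],
  slide=[
    [0, 0.003, 0],
    [0, 0.008, 0],
    [0, 0.02, 0],
    [0, 0.03, 0],
    [0, 0.03, 0],
    [0, 0.03, -0.02],
    [0, 0.02, -0.03],
    [0, 0.01, -0.03],
    [0, 0, 0],
    [0, 0, 0],
  ],
  gripper=[-1, -1, -1, -1, -1, -1, -1, -1, -1, -1],
)

```text
time_s: 16.65
position: [0.4277, -0.0094, 0.2667]
tool_rot: [[-0.033, -0.999, 0.003], [-0.999, 0.033, -0.001], [0.001, -0.003, -1.0]]
ft_force: [-0.3, -0.7, -0.5]
grip_width: 0.0
```

```bash
python3 look.py a11; python3 - <<'E'
from h import *
for n in("top","side"): cv2.imwrite(f"pics/{n}_end.png",viewer.get_image(n)["pixels"])
a=cv2.imread("pics/top_end.png"); 
b=cv2.imread("pics/side_end.png"); c=cv2.imread("pics/side0.png")
cv2.imwrite("pics/cmp.png",cv2.resize(np.hstack([a,b]),(800,300),interpolation=cv2.INTER_AREA))
E
```

```text
16.65 [ 0.4277 -0.0094  0.2667] [-0.33 -0.68 -0.47]
```

View pics/a11.png

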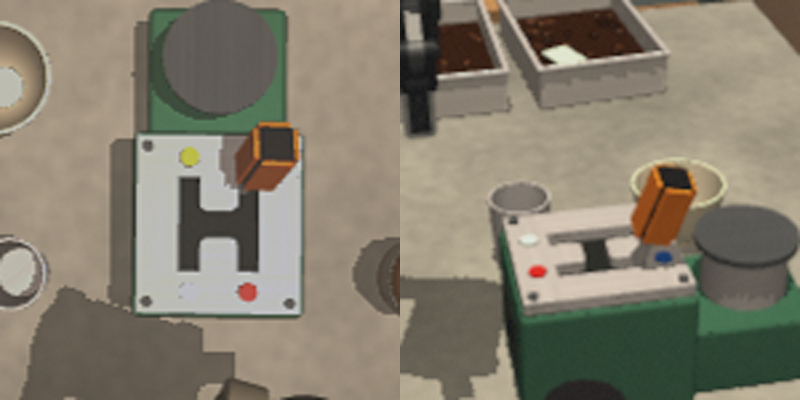

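View pics/cmp.png

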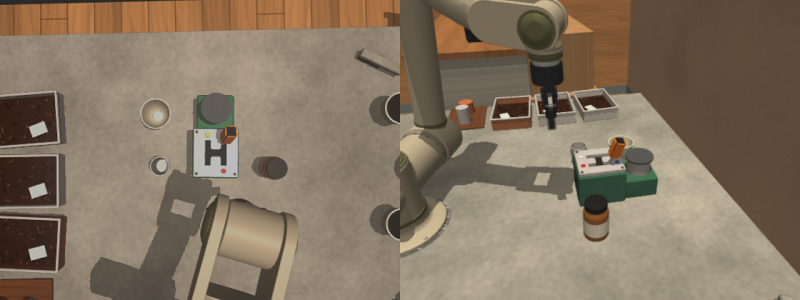

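The lever leans far right and forward over the blue dot. Its grip top is at (279,139) in the top crop and (674,177) in the side crop. The bystanders look unmoved. I check the angles before handing in.

```bash
python3 ang.py 324.3 181.8 top r; python3 ang.py 307.5 196.1 side r
python3 - <<'E'
import cv2,numpy as np
a=cv2.imread("pics/top0.png").astype(int);b=cv2.imread("pics/top_end.png").astype(int)
for n,(x,y,w) in dict(bowl=(218,160,24),cup=(223,231,14),jar=(384,235,20)).items():
    print(n,cv2.phaseCorrelate(a[y-w:y+w,x-w:x+w].mean(2),b[y-w:y+w,x-w:x+w].mean(2)))
E
```

```text
fore,acr [0.28582107 0.1933848 ] [ 0.60397343 -0.01125678  0.17218419]
fore,acr [0.26573013 0.19864517] [ 0.60062155 -0.01218191  0.17291822]
bowl ((-0.0019260096174598118, -0.02101292966126067), 0.9954699323742573)
cup ((0.004394590452838187, -0.004226150722221433), 0.999603965042265)
jar ((-0.007619272246401465, 0.0039440526750169624), 0.9993001589541888)
```

```bash
python3 -c "
from rig import env,observe
print(env.close_job()); print(observe()['time_s'])"
```

```text
the job is handed in; nothing more can be done
None
the job is handed in; nothing more can be done
```

The lever is home in the third slot, and I handed the job in at about 17 s; the rig reports no verdict.

With the gripper shut, I pushed the near pad to reach the cross passage. Then I pushed the left pad to cross over, and the near pad again to go forward. At the slot's end the push reached about 7 N and the arm stopped short, so I backed off and lifted clear.

**Last checks:**
- **Lever:** fore is 0.286 rad from the top camera and 0.266 from the side camera, against the required 0.23. Across is 0.19 to 0.20, against 0.15.
- **Bowl, cup and jar:** each shifted less than 0.03 pixel in the top view, so they did not move measurably.
- **Hand:** about 15 cm back from the grip and raised, with no contact force beyond sensor noise.

**One fault on the way:** during the crossing the gripper pressed down on the grip's top with about 27 N, below the limits (40 N for the gripper's body, 60 N on the lever). I lifted 20 mm and the rest of the crossing ran without load. That figure is the reading at the end of a move, so I did not see the peak within it.

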